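# Refit the contact grill's thermostat knob and lower its lid

### The job

The contact grill has been wiped clean and has to be made ready to put away. Push the loose thermostat knob fully home on the square shaft of the grill's sloping control panel, with its pointer at the off mark, and bring the raised lid down by its handle until it is fully closed, letting it down gently all the way so that it never drops. Leave the things standing round about where they are.

Things in the scene. Friction and masses are not known exactly. Their poses are not given: they have to be found in the camera images.
- knob: Loose round black thermostat knob, 40 mm diameter, 27 mm high (30 with the pointer), 40 g, standing upright on the worktop. Origin: centre of its underside; z up; +y towards the outer end of the white pointer rib on its top. Underside: square bore 13.6 x 13.6 mm, 14 mm deep, sides along x and y. Grip it across its diameter, at any yaw.
- knob_pointer (a point): Outer end of the pointer rib on the knob's top, 18 mm from its axis along the knob's +y and 28 mm above its underside.
- knob_seat (a point): Where the square shaft stands on the panel. z: out of the panel along the shaft; y: up the slope to the white off mark (a rib 27 to 40 mm from the shaft); x: towards the grill's back. Shaft 12 x 12 mm, sides along x and y, 14 mm high, its last 4 mm 9 x 9 mm; it turns stiffly, clockwise only. The knob is home with its origin on this point and its axes along these.
- lid (a joint): Hinge of the grill's lid, rad: 0 = fully closed, on its stop; about 1.4 = raised as at the start. Lid 172 x 222 x 36 mm, 0.5 kg, hinged along the far edge of the grill. It stays up by itself only when nearly upright (above about 1.3); lower than that it falls shut unless supported.
- lid_grip (a point): Middle of the lid's handle: a round black bar, 18 mm diameter, 116 mm free between its brackets, parallel to the hinge, 30 mm clear of the lid's front edge. y: along the bar; -x: from the hinge towards the bar; turns with the lid (lid closed: z is up). The bar lies 210 mm from the hinge line along -x and 12 mm along +z.
- lid_hinge (a point): Middle of the lid's hinge line on the grill, 90 mm above the worktop. y: along the hinge line, to the grill's left; x: from the grill's front to its back; z up. Does not move. The front edge of a shelf hangs over the hinge line, about 0.47 m above the worktop.
- mug: White mug with handle, 80 mm diameter, 91 mm high, bystander; origin at the centre of its underside.
- pepper_mill: White turned mill, 66 mm diameter, 187 mm high, bystander to the right of the grill; origin at the centre of its underside.
- salt_mill: A second mill like the first, bystander.
- lemon: Lemon, 78 x 55 x 56 mm, bystander, lying at the right; origin at the centre of its underside.
- grill: Steel and black contact grill, fixed on the worktop, about 200 mm deep, 230 mm wide, 75 mm high without its lid; origin at the centre of its underside, x to its back, y to its left, z up. On its right side is the black control panel, a flat shoulder 102 x 90 mm that slopes down to the right at 28 degrees.
Not all that is in view belongs to the job. There is more than one size of the knob; the job needs the smaller.

How it is judged:
By the outcome, as a careful person would: the job done as asked, in the order asked, and still so for the second after the job is handed in, with the robot touching nothing.
It also fails if it takes over 56 s, if anything falls off the work surface, if the arm or the gripper's body presses on something with over 40 N, if the wrist force passes 120 N, or if a joint passes its speed limit or range.

### The arm

A 6-joint arm with a two-finger parallel gripper is mounted at the origin on a cart in front of the work surface, level with it; the furniture and walls round the work are solid. World frame = base frame: x ahead of the robot, y to its left, z up, the work surface at z = 0. Lengths are in mm, angles in rad, forces in N, time in s.
With the tool pointing down it reaches from about 275 to 1000 mm from the base axis. Payload 8.4 kg.
Tool frame: the origin (TCP) lies between the finger pads; the fingertips stand 17 mm ahead of it and the grasp point (between the pads) lies 2 mm behind it; z points along the fingers, y is the line along which they close (so a half turn about z gives the same grasp; the last joint's range is limited). The gripper opens to 85 mm and grips with 20 to 120 N. Pads are 22 mm wide; open, the fingers measure 114 mm over their backs; the gripper's body (76 mm by 85 mm) begins 54 mm behind the grasp point. The pads swing forward as they close: fully open they stand 13 mm farther back than shut.
Start: joints at [-1.273, 0.353, 1.633, -0, 1.155, -0.002], TCP at [184.579, -597.125, 248.281] pointing down, gripper open.
Joint ranges: [-2.63, 2.63], [-0.92, 2.1], [0.06, 2.66], [-1.3, 4.44], [0, 2.69], [-3.02, 3.02]. Speed limits (rad/s): [2.22, 2.22, 2.79, 3.14, 3.14, 3.14].

### API

Orientations are given as [roll, pitch, yaw] about the fixed x, y, z axes, in that order (R = Rz(yaw) Ry(pitch) Rx(roll)).
In Python, from rig import sense, grab_frame, sign_off gives the robot as it stands. The module is installed in compiled form; this text tells all that it offers.
- The arm moves only by the tool send_rows, never from a script. Its argument "moves" is a list that holds one entry, the list of rows, each a list of 7 numbers: the shift along the world's x, y, z in m, then the turn, a rotation vector about the world's x, y, z in rad, then the opening, from -1 (shut) to 1 (fully open). In form: [[[dx, dy, dz, rx, ry, rz, jaw], ...]]. A call has 1 to 10 rows; each row shifts and turns the commanded pose from where the row before left it; what a row does not reach is not made up. A row lasts 1/10 s, in which the tool goes at most 50 mm and 8.59 degrees, less where a joint would pass 70% of its speed; a pose out of reach is approached as far as the arm can. A call with a gripper value outside its range is refused whole. The fingers move at their own pace and stop on an object; "grip_force" is the grip in N (left out, the last holds). Time passes only in rows, so rows that do not move let the fingers close. It gives the time, the measured TCP pose, the force, the opening and the grip force at its end, in the units of the state.
- sense(): the state, without advancing time (a new reading comes with each control period).
- grab_frame(name): name is "side" or "top" or "wrist"; returns a dict with "img" (384x512x3 uint8, red, green, blue), "mtx" (3x3 intrinsics, pixels), "dist" ([k1, k2, p1, p2, k3] as OpenCV has them; the pictures are not rectified), "rvec" (rotation vector, rad) and "tvec" (3), from world to camera coordinates, as OpenCV has them; the wrist camera has in their place "T_tool_cam" (4x4, takes a point from camera to tool coordinates, whose origin is the TCP and whose axes are the flange's). Camera axes: x right, y down, z forward; pixel columns grow to the right and rows downward; lengths in mm; the calibration is good to about 2 mm. A picture is of the moment at which its call begins: read the wrist's pose just before it. There is no depth.
- sign_off(): hands the job in; it is judged then, once.
The state is a dict: "clock": time; "qpos": joint angles; "qvel": joint speeds; "joint_efforts": joint torques, N m; "eef_pos": TCP position; "tcp_rot": TCP orientation; "contact_force": force on the tool from outside, world axes, zero at the start; "wrist_torque": the same for the moment, N m; "opening": opening from 0.0 (shut) to 1.0 (fully open); "grasp_force": force on a finger pad.
Only numpy, scipy, OpenCV 4.12 (cv2) and the standard library are available. Lean on these libraries where they do the work, as an engineer would, in place of code of your own. Each camera call takes 0.05 s, during which the arm holds its last target. There are 200 camera calls.

## Working session

There is one attempt and no reset: what is moved stays moved. The work goes in short steps, Python scripts to look and compute and a tool call to move; the robot and the scene stay as the last step left them, time stands still between calls to the robot, and variables do not carry over. Pictures are saved under pics/ and viewed, at most 10 in all, crops included, and the job is handed in when it is done.

Besides the shell and the picture viewer there is one more tool, called after "Emit:" as name(argument=value, ...), one argument or row to a line, values as JSON. send_rows: Moves the arm, as the interface text tells. Its arguments: {"type":"object","properties":{"moves":{"type":"array"},"grip_force":{"type":"number"}},"required":["moves"]}

```bash
mkdir -p pics
cat > h.py <<'E'
import numpy as np, cv2
from rig import sense, grab_frame, sign_off
from scipy.spatial.transform import Rotation as R
def save(n,f):
    g=grab_frame(n); cv2.imwrite(f'pics/{f}.png',g['img'][:,:,::-1]); np.savez(f'{f}.npz',**g); return g
E
python3 - <<'E'
from h import *
print(sense())
for n in('side','top'):
    g=save(n,n+'0'); Rm=cv2.Rodrigues(g['rvec'])[0]; print(n,g['mtx'],g['dist'],-Rm.T@np.ravel(g['tvec']),Rm)
a=cv2.imread('pics/side0.png');b=cv2.imread('pics/top0.png')
E
```

```text
{'clock': 0.0, 'qpos': array([-1.27339421e+00,  3.53662023e-01,  1.63413096e+00,  1.49916524e-05,
        1.15520455e+00, -2.35814712e-03]), 'qvel': array([ 0.00060354,  0.00174802, -0.00131357, -0.00132264,  0.0008214 ,
       -0.00021195]), 'joint_efforts': array([-3.97018492e-03, -6.05264711e+01, -3.42080891e+01, -4.34993462e-04,
        9.35057615e-03, -6.86331674e-06]), 'eef_pos': array([ 184.45354147, -596.68755584,  247.5543579 ]), 'tcp_rot': array([-3.14018780e+00, -1.70199010e-05,  2.99754191e-01]), 'contact_force': array([ 0.19482291,  0.67966819, -0.41644921]), 'wrist_torque': array([-0.02969008, -0.04352772,  0.02340558]), 'grasp_force': 0.0, 'opening': 1.0025113492953523}
side [[390.19380573   0.         259.81483909]
 [  0.         390.19380573 194.54725452]
 [  0.           0.           1.        ]] [-0.10136595  0.          0.          0.          0.        ] [-415.45658833   19.64732553  891.31976548] [[-0.01744858 -0.99967037  0.01883362]
 [-0.64563654 -0.00311766 -0.76363848]
 [ 0.76344548 -0.02548408 -0.64536932]]
top [[398.32924506   0.         258.45757968]
 [  0.         398.32924506 194.87694537]
 [  0.           0.           1.        ]] [-0.05900261  0.          0.          0.          0.        ] [ 267.48076654   16.17356717 1377.72089415] [[ 0.00917684 -0.99991675  0.00907025]
 [-0.98142843 -0.01074451 -0.19152753]
 [ 0.19160904 -0.00714418 -0.98144533]]
```

View pics/side0.png

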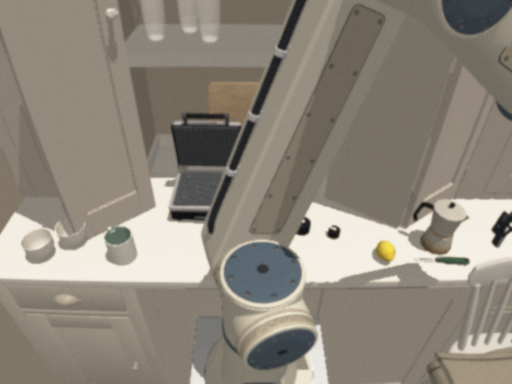

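View pics/top0.png

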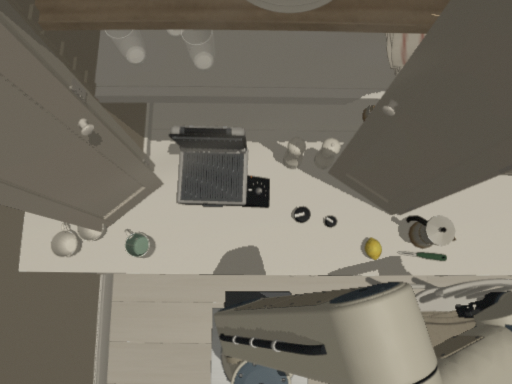

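The side view shows the grill with its lid up and the arm blocking part of it. In the top view the grill is at (212,178), the panel at (257,190), the large knob at (301,214), the small knob at (331,221) and the lemon at (374,248).

```bash
cat >> h.py <<'E'
def ray(g,uv,s=None):
    # pixel -> origin, direction in world
    p=cv2.undistortPoints(np.array([[uv]],float),g['mtx'],g['dist'])[0,0]; d=np.array([p[0],p[1],1.])
    if 'rvec' in g:
        Rm=cv2.Rodrigues(g['rvec'])[0]; return -Rm.T@np.ravel(g['tvec']), Rm.T@d
    Rt=R.from_euler('xyz',s['tcp_rot']).as_matrix(); T=g['T_tool_cam']
    return s['eef_pos']+Rt@T[:3,3], Rt@T[:3,:3]@d
def atz(g,uv,z,s=None):
    o,d=ray(g,uv,s); return o+d*(z-o[2])/d[2]
E
python3 - <<'E'
from h import *
g=dict(np.load('top0.npz'))
for n,uv,z in [('big',(301,214),27),('small',(331,221),27),('panel shaft',(259,190),60),('panelTL',(248,178),75),('panelBR',(270,207),30),('hinge L',(176,149),90),('hingeR',(246,150),90),('grillFL',(179,204),75),('grillFR',(246,204),75),('lemon',(374,248),28),('millA',(295,160),0),('millB',(325,160),0)]: print(n,atz(g,uv,z).round())
a=cv2.imread('pics/top0.png')[115:240,165:345]; cv2.imwrite('pics/c1.png',cv2.resize(a,None,fx=4.4,fy=4.4,interpolation=cv2.INTER_CUBIC))
w=grab_frame('wrist'); print(w['T_tool_cam'],w['mtx'])
E
```

```text
big [ 466. -140.   27.]
small [ 443. -243.   27.]
panel shaft [542.   5.  60.]
panelTL [579.  42.  75.]
panelBR [489. -34.  30.]
hinge L [674. 287.  90.]
hingeR [672.  50.  90.]
grillFL [488. 270.  75.]
grillFR [491.  48.  75.]
lemon [ 352. -387.   28.]
millA [ 666. -124.    0.]
millB [ 667. -232.    0.]
[[ 2.74420803e-04 -9.48936413e-01 -3.15467286e-01  7.99244849e+01]
 [ 9.99999940e-01  1.93497037e-04  2.87840948e-04  7.58480509e-01]
 [-2.12100772e-04 -3.15467346e-01  9.48936409e-01 -1.25634641e+02]
 [ 0.00000000e+00  0.00000000e+00  0.00000000e+00  1.00000000e+00]] [[302.58814013   0.         257.00327148]
 [  0.         302.58814013 186.39274651]
 [  0.           0.           1.        ]]
```

View pics/c1.png

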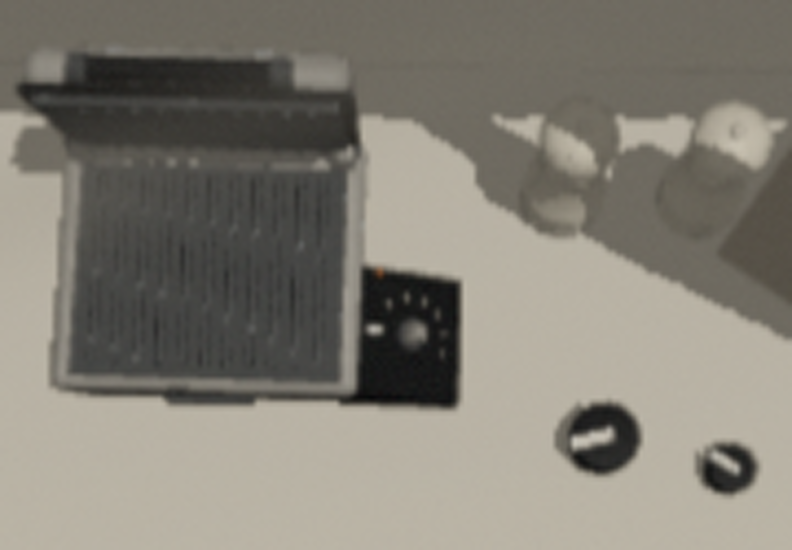

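Emit:
send_rows(
  moves=[
    [[0.028,0.04,-0.007,0,0,0.08,1],[0.028,0.04,-0.007,0,0,0.08,1],[0.028,0.04,-0.007,0,0,0.08,1],[0.028,0.04,-0.007,0,0,0.08,1],[0.028,0.04,-0.007,0,0,0.08,1],[0.028,0.04,-0.007,0,0,0.08,1],[0.028,0.04,-0.007,0,0,0.08,1],[0.028,0.04,-0.007,0,0,0.08,1],[0.028,0.04,-0.007,0,0,0.08,1],[0,0,0,0,0,0,1]],
  ],
  grip_force=30,
)

```text
clock: 1.15
eef_pos: [438.7, -232.7, 184.5]
tcp_rot: [-3.14, -0.001, 1.027]
contact_force: [0.7, -1.2, -0.0]
opening: 1.001
grasp_force: 0.0
```

Run:
```python
from h import *
s=sense(); g=save('wrist','w1'); print(s['eef_pos'],s['tcp_rot'],s['qpos']); import pickle; pickle.dump(s,open('w1.pkl','wb'))
save('top','top1')
save('side','side1')
```

```text
[ 438.65874019 -232.70038503  184.45144395] [-3.14041992e+00 -1.28470168e-03  1.02716581e+00] [-4.91636769e-01  2.31601594e-01  1.96453809e+00  1.65627070e-03
  9.46558003e-01  5.10241980e-02]
```

View pics/w1.png

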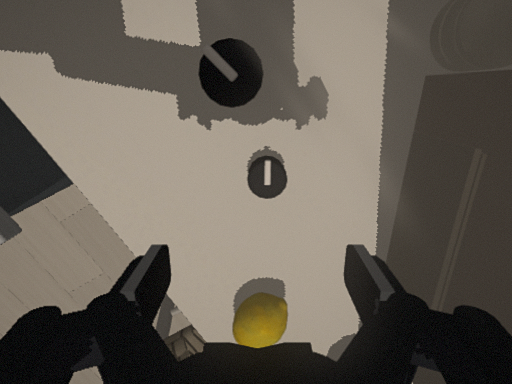

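The wrist view shows the small knob at (267,177) with its rib pointing up the image, the big knob at (230,72), and the lemon at (260,320).

```bash
cat >> h.py <<'E'
import pickle
from scipy.optimize import least_squares
def proj(g,P,s=None):
    P=np.atleast_2d(P).astype(float)
    if 'rvec' in g: rv,tv=g['rvec'],g['tvec']
    else:
        T=np.eye(4);T[:3,:3]=R.from_euler('xyz',s['tcp_rot']).as_matrix();T[:3,3]=s['eef_pos']
        M=np.linalg.inv(T@g['T_tool_cam']); rv,tv=cv2.Rodrigues(M[:3,:3])[0],M[:3,3]
    return cv2.projectPoints(P,np.array(rv,float),np.array(tv,float),g['mtx'],g['dist'])[0][:,0]
E
python3 - <<'E'
from h import *
g=dict(np.load('w1.npz')); s=pickle.load(open('w1.pkl','rb'))
im=g['img'].astype(float).mean(2); sub=im[140:205,235:300]
print(im[150:205:5,267].astype(int), im[177,235:300:4].astype(int))
m=np.zeros(im.shape,np.uint8); m[150:205,240:295]=(im[150:205,240:295]<75)
n,l,st,c=cv2.connectedComponentsWithStats(m); k=1+np.argmax(st[1:,4]); print(st[k],c[k])
cnt=cv2.findContours((l==k).astype(np.uint8),0,2)[0][0]; blob=np.zeros_like(m); cv2.fillPoly(blob,[cv2.convexHull(cnt)],1)
ys,xs=np.nonzero(blob); print('centroid',xs.mean(),ys.mean(),blob.sum())
a=np.linspace(0,6.28,60)
def sil(x,y):
    P=np.vstack([np.c_[x+20*np.cos(a),y+20*np.sin(a),0*a+z] for z in(0,27)])
    h=cv2.convexHull(proj(g,P,s).astype(np.float32)); M=cv2.moments(h); return np.array([M['m10']/M['m00'],M['m01']/M['m00']]),M['m00']
r=least_squares(lambda p:sil(*p)[0]-[xs.mean(),ys.mean()],[443,-243],diff_step=1e-3); print(r.x,sil(*r.x),r.cost)
rib=(im>130)&(blob>0); ys,xs=np.nonzero(rib); Q=np.array([atz(g,(x,y),29,s)[:2] for x,y in zip(xs,ys)]); c=Q.mean(0); u,S,vt=np.linalg.svd(Q-c); print('rib',len(Q),c,np.degrees(np.arctan2(*vt[0][::-1])), (Q-c)@vt[0] @ np.ones(len(Q)), np.ptp((Q-c)@vt[0]))
E
```

```text
[ 85  82 107 175 175 177 178  77  47  47 159] [157 160 161  98  50  49  49  51 182  53  50  49  52 131 158 160 157]
[ 248  155   39   43 1150] [266.46434783 177.1426087 ]
centroid 266.5631929046563 176.42572062084258 1353
[ 442.89701369 -243.65844597] (array([266.5631931 , 176.42572085]), 1460.4532928018598) 4.564327587597545e-14
rib 120 [ 446.9191997  -237.12563982] -121.0457495662164 6.02717875608505e-12 23.0141363913352
```

Run:
```python
from h import *
a=cv2.imread('pics/top1.png')[115:240,165:345]; b=cv2.imread('pics/side1.png')[90:240,150:350]
cv2.imwrite('pics/c2.png',np.vstack([cv2.resize(a,(720,290) if 0 else (430,299),interpolation=2),cv2.resize(b,(430,299),interpolation=2)]))
```

Emit:
send_rows(
  moves=[
    [[0.002,-0.004,-0.04,0,0,0,1],[0.002,-0.004,-0.04,0,0,0,1],[0.001,-0.003,-0.04,0,0,0,1],[0,0,-0.02,0,0,0,1],[0,0,0,0,0,0,1],[0,0,0,0,0,0,1]],
  ],
)

```text
clock: 1.9
eef_pos: [441.1, -249.3, 45.7]
tcp_rot: [-3.141, 0.0, 1.018]
contact_force: [0.6, -0.0, 0.1]
opening: 1.001
grasp_force: 0.0
```

View pics/c2.png

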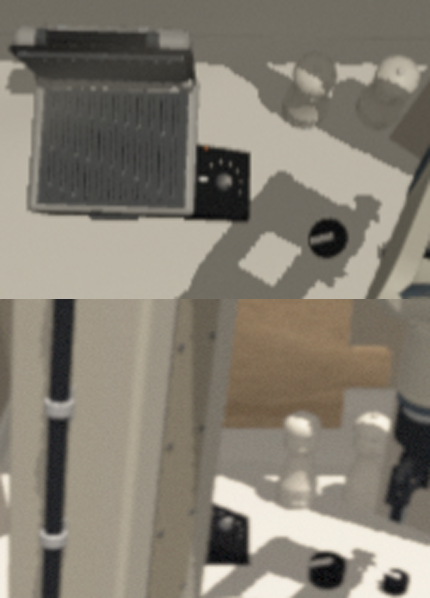

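c2 shows the panel and shaft unobstructed, with the off mark left of the shaft. I'm now correcting the lag and descending.

Emit:
send_rows(
  moves=[
    [[0.002,0.005,-0.011,0,0,0,1],[0,0,-0.01,0,0,0,1],[0,0,0,0,0,0,1],[0,0,0,0,0,0,1]],
  ],
)

```text
clock: 2.3
eef_pos: [443.6, -243.0, 24.3]
tcp_rot: [-3.141, 0.0, 1.02]
contact_force: [-0.5, -0.4, -0.4]
opening: 1.003
grasp_force: 0.0
```

Run:
```python
from h import *
s=sense(); g=save('wrist','w2'); pickle.dump(s,open('w2.pkl','wb')); print(s['eef_pos'],s['tcp_rot'])
# panel geometry from top view (top0), off mark and shaft blob
t=dict(np.load('top0.npz')); im=t['img'].astype(int)
a=cv2.imread('pics/top0.png')[165:215,240:280]
cv2.imwrite('pics/c3.png',np.hstack([cv2.resize(a,(400,500),interpolation=0),cv2.resize(cv2.imread('pics/w2.png')[80:384],(400,500))]))
```

```text
[ 443.55247998 -242.9714796    24.28127472] [-3.14130696e+00  3.00520212e-05  1.02009998e+00]
```

View pics/c3.png

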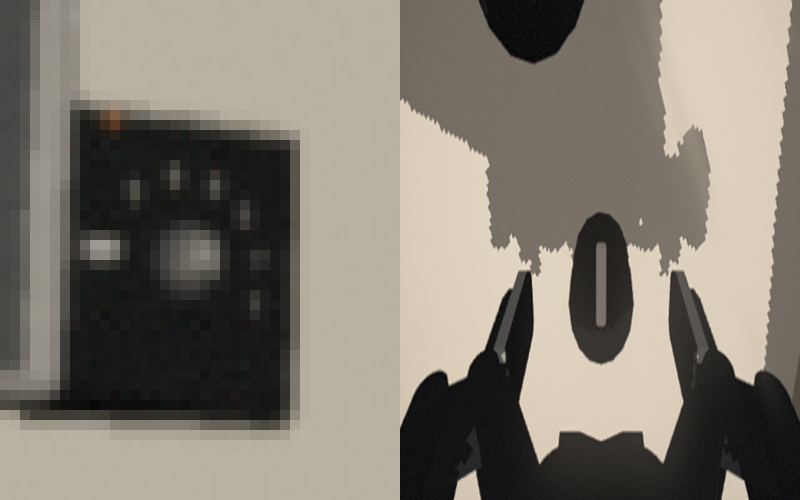

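The knob sits between the fingers with its rib along tool x. The shaft is near (259,190) in the top view. I'll grip now.

Emit:
send_rows(
  moves=[
    [[0,0,0,0,0,0,-1],[0,0,0,0,0,0,-1],[0,0,0,0,0,0,-1],[0,0,0,0,0,0,-1],[0,0,0,0,0,0,-1],[0,0,0,0,0,0,-1],[0,0,0,0,0,0,-1]],
  ],
  grip_force=40,
)

```text
clock: 3.05
eef_pos: [443.7, -243.2, 24.7]
tcp_rot: [3.141, -0.0, 1.02]
contact_force: [-0.7, 0.9, 5.2]
opening: 0.449
grasp_force: 39.5
```

Emit:
send_rows(
  moves=[
    [[0,0,0.045,0,0,0,-1],[0,0,0.045,0,0,0.11,-1],[0.016,0.032,0.01,0,0,0.11,-1],[0.016,0.032,0.01,0,0,0.11,-1],[0.016,0.032,0.01,0,0,0.11,-1],[0.016,0.032,0.01,0,0,0.11,-1],[0.017,0.032,0.008,0.12,0,0,-1],[0.017,0.032,0.007,0.12,0,0,-1],[0,0,0,0.12,0,0,-1],[0,0,0,0.129,0,0,-1]],
  ],
)

```text
clock: 4.05
eef_pos: [542.7, -50.1, 170.5]
tcp_rot: [3.138, -0.493, 1.574]
contact_force: [-0.4, -0.6, -0.3]
opening: 0.449
grasp_force: 40.6
```

Emit:
send_rows(
  moves=[
    [[0,0,0,0,0,0,-1],[0,0,0,0,0,0,-1],[0,0,0,0,0,0,-1]],
  ],
)

```text
clock: 4.35
eef_pos: [541.4, -51.0, 169.4]
tcp_rot: [-3.141, -0.487, 1.57]
contact_force: [-0.1, -0.1, -0.5]
opening: 0.45
grasp_force: 40.6
```

Run:
```python
from h import *
s=sense(); g=save('wrist','w3'); pickle.dump(s,open('w3.pkl','wb')); print(s['eef_pos'],s['tcp_rot'],s['qpos'],s['contact_force'])
```

```text
[541.39357738 -50.95320197 169.37182782] [-3.14075156 -0.48672332  1.56971763] [-0.36173641  0.41780757  1.83207945  0.50456242  1.13062455 -0.63479536] [-0.05600915 -0.10480014 -0.50228513]
```

View pics/w3.png

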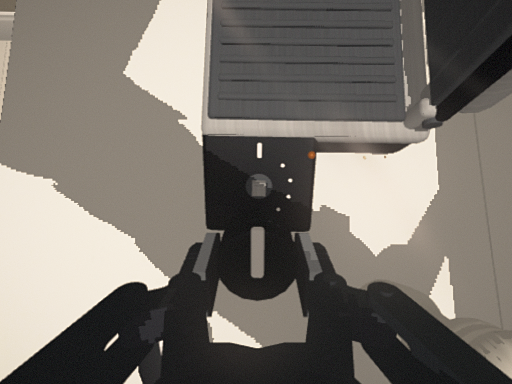

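The wrist view shows the panel with corners near (204,137), (316,139), (309,230) and (206,228). The shaft is near (259,186), the off mark at (260,142–157) and the held knob's rib at (258,228–277).

Run:
```python
from h import *
a=cv2.imread('pics/w3.png')[130:305,195:325]; cv2.imwrite('pics/c4.png',cv2.resize(a,None,fx=3.4,fy=3.4,interpolation=0) if 0 else cv2.resize(a[:,:],(445,600),interpolation=0))
g=dict(np.load('w3.npz')); im=g['img'].astype(int).mean(2).round().astype(int)
print(im[174:200,246:274])
m=im[138:162,252:270]; ys,xs=np.nonzero(m>120); print('off',xs.min()+252,xs.max()+252,ys.min()+138,ys.max()+138,xs.mean()+252)
```

```text
[[ 27  33  42  40  42  41  49  49  63  69  82  85  87  86  81  79  73  59
   49  43  46  43  48  43  45  44  46  48]
 [ 27  27  25  35  44  51  64  78  87  90  84  89  87  87  87  87  88  88
   79  64  52  39  44  43  47  46  45  46]
 [ 26  28  27  37  58  74  85  80  87  86  88  85  88  86  86  86  85  89
   87  85  73  55  46  43  44  43  42  45]
 [ 29  27  30  36  47  54  52  52  73  86  86  86  87  87  86  85  87  87
   87  85  87  83  60  42  45  44  43  46]
 [ 27  30  37  46  50  46  44  46  68  80  83  83  86  83  83  85  84  83
   83  85  89  84  75  53  43  42  46  43]
 [ 24  31  43  46  47  48  50  52  49  54  69  86  86  85  85  85  83  86
   83  84  85  86  87  79  57  44  45  44]
 [ 32  41  48  48  47  54  69  80  77  79  92 105 104  99  99  96  99  97
   96  91  85  84  88  86  70  46  42  45]
 [ 37  46  46  47  46  54  77  88  88  97 106 108 108 110 111 108 109 108
  107  97  89  81  83  85  74  57  43  43]
 [ 41  52  50  47  50  56  78  89  88  88  88  86  89 102 118 116 115 116
  116 101  82  83  85  87  86  69  43  43]
 [ 41  50  47  48  50  53  78  93  90  91  94  
[... 1268 characters left out ...]
7  99  95  97  95  98 102 100  99  96 100  99
  100  74  48  47  42  34  26  25  27  28]
 [ 27  27  25  28  38  59  87  93  95  94  92  96  97  96  98  91  96  99
   99  77  48  41  36  30  26  31  25  30]
 [ 27  22  22  20  33  47  59  59  63  58  61  60  63  61  61  61  63  72
   76  62  42  28  26  27  26  30  29  28]
 [ 22  26  24  25  22  19  32  37  45  46  46  45  48  48  46  46  49  48
   40  31  28  23  27  26  29  25  29  30]
 [ 22  29  25  28  21  25  26  27  28  36  41  38  44  41  43  36  36  32
   25  24  25  20  28  28  30  26  30  27]
 [ 24  30  30  26  26  19  25  22  21  27  17  25  26  26  29  21  23  25
   25  27  30  27  23  29  26  26  32  28]]
off 257 261 143 157 259.0
```

View pics/c4.png

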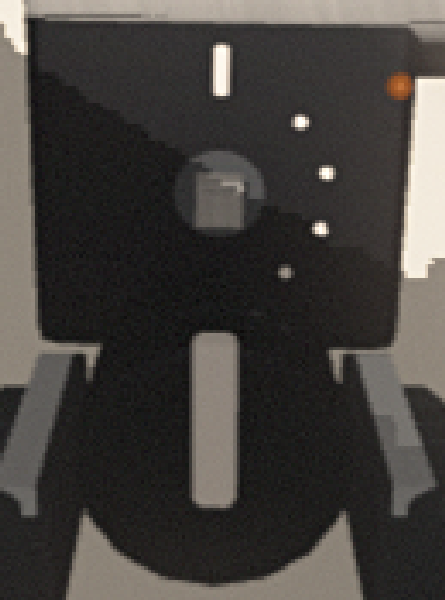

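The crop shows the shaft block spanning columns 251.8–265.3 with its lower edge at row 195.8. The off mark is at column 259, rows 142.5–157.5, and the panel side edges run (203.2→206.7) and (315.5→312). I'll fit the seat pose from these.

```bash
cat > fit.py <<'E'
from h import *
def seatR(yaw,t=np.radians(28)): return R.from_euler('z',yaw)*R.from_euler('x',t)*1 if 0 else R.from_euler('z',yaw).as_matrix()@R.from_euler('x',t).as_matrix()
E
python3 - <<'E'
from fit import *
g=dict(np.load('w3.npz')); s=pickle.load(open('w3.pkl','rb'))
L=lambda r:203.2+(r-136)*3.5/94; Rr=lambda r:315.5-(r-136)*3.5/94
def res(p,full=False):
    o=p[:3];M=seatR(p[3]); W=lambda q:proj(g,o+np.atleast_2d(q)@M.T,s)
    a=W([[-6,-6,10],[6,-6,10]])-[[251.7,195.9],[265.3,195.9]]
    b=W([[0,27,1],[0,40,1]])-[[259,157.5],[259,142.5]]
    e=[]
    for y in(-35,35):
        q=W([[p[4]-51,y,0],[p[4]+51,y,0]]); e+=[q[0,0]-L(q[0,1]),q[1,0]-Rr(q[1,1])]
    c=W([[0,12,0]])
    return np.r_[a.ravel(),b.ravel(),e]
r=least_squares(res,[542,5,60,0,0]); print(r.x, r.fun.round(2)); print('cov',np.sqrt(np.diag(np.linalg.inv(r.jac.T@r.jac)))*.5)
t=dict(np.load('top0.npz')); M=seatR(r.x[3])
print('top pred shaft/off', proj(t,r.x[:3]+np.array([[0,0,14],[0,0,0],[0,33,1]])@M.T))
Rt=R.from_euler('xyz',s['tcp_rot']).as_matrix()
# held knob: rib outer end and inner, in image
print('rib pred', proj(g,s['eef_pos']+(Rt@np.array([[18,0,-4.],[-5,0,-5],[0,0,2.5]]).T).T,s))
# tool pose in seat coords
print('tcp in seat', M.T@(s['eef_pos']-r.x[:3])); print('rel rot', R.from_matrix(M.T@Rt@R.from_euler('xyz',[np.pi,0,np.pi/2]).as_matrix().T).as_rotvec())
E
```

```text
[ 5.42034556e+02  8.32737591e+00  3.88326852e+01 -1.97057051e-03
  5.96415391e-01] [ 0.43 -0.58 -0.01 -0.56 -0.23  0.18 -0.18  0.9   0.46 -0.73 -0.92  1.17]
cov [0.23463367 0.32688312 1.15021448 0.00625001 0.3258242 ]
top pred shaft/off [[259.89991472 190.40126352]
 [257.93909883 191.10656236]
 [249.52196954 190.02900023]]
rib pred [[258.94651598 232.02613943]
 [258.85021845 277.41119617]
 [258.78360169 259.29688835]]
tcp in seat [ -0.52416132   8.94175814 143.09030627]
rel rot [-0.0019692   0.00125903  0.00078707]
```

Run:
```python
from fit import *
g=dict(np.load('w3.npz')); s=pickle.load(open('w3.pkl','rb')); Rt=R.from_euler('xyz',s['tcp_rot']).as_matrix()
im=g['img'].mean(2); print(im[220:306,257].astype(int)); print(im[250,245:272].astype(int)); print(im[232,245:272].astype(int),im[272,245:272].astype(int))
W=lambda q:proj(g,s['eef_pos']+np.atleast_2d(q)@Rt.T,s)
print(W([[18,0,-4],[18,0,-5.5],[-5,0,-5.5],[-20,0,-2.5],[-20,0,-1.5],[18,2.5,-5.5],[18,-2.5,-5.5]]).round(1))
```

```text
[ 26  23  24  21  22  21  53 126 124 124 132 133 133 134 132 130 134 133
 134 133 134 133 133 132 135 131 132 131 134 132 133 131 132 132 132 133
 134 134 133 131 132 131 132 133 129 134 132 132 131 132 133 135 131 131
 132 133 133 106  48  23  24  32  31  27  31  30  36  29  29  34  33  34
  30  32  35  36  40  35  34  33  60 121 133 129 130 131]
[ 22  27  28  30  20  53 107 130 133 133 131 133 133 133 134 132 131 134
 108  56  19  23  21  24  21  27  25]
[ 18  27  31  24  27  58 108 133 133 136 136 131 133 133 133 132 134 134
 118  78  28  27  33  31  24  29  20] [ 26  27  26  29  26  56 106 132 134 131 132 133 131 132 132 132 131 131
 102  41  23  28  27  31  25  24  28]
[[258.9 232. ]
 [259.  233.6]
 [258.9 278.1]
 [258.8 300.6]
 [258.7 299.2]
 [264.6 233.6]
 [253.3 233.6]]
```

Emit:
send_rows(
  moves=[
    [[0.001,0.01,-0.028,0,0,0,-1],[0,0.009,-0.027,0,0,0,-1],[0,0,0,0,0,0,-1],[0,0,0,0,0,0,-1],[0,0,0,0,0,0,-1]],
  ],
)

```text
clock: 4.9
eef_pos: [543.5, -32.3, 115.7]
tcp_rot: [3.14, -0.488, 1.571]
contact_force: [0.3, 0.1, 0.5]
opening: 0.45
grasp_force: 40.6
```

Run:
```python
from fit import *
s=sense(); g=save('wrist','w4'); pickle.dump(s,open('w4.pkl','wb')); print(s['eef_pos'],s['tcp_rot'],s['contact_force'])
a=cv2.imread('pics/w4.png')[90:310,180:340]; cv2.imwrite('pics/c5.png',cv2.resize(a,(436,600),interpolation=0))
Rt=R.from_euler('xyz',s['tcp_rot']).as_matrix(); o=np.array([542.03,8.33,38.83]);M=seatR(-.002)
print('tcp in seat',M.T@(s['eef_pos']-o))
print(proj(g,o+np.array([[-6,-6,10],[6,-6,10],[-6,6,0],[6,6,0],[0,27,1],[0,40,1]])@M.T,s).round(1))
im=g['img'].mean(2).astype(int)
np.set_printoptions(linewidth=250)
print(im[196:240:2,235:285])
```

```text
[543.47346015 -32.3292714  115.70590923] [ 3.13989582 -0.48808477  1.57113401] [0.33825336 0.09843393 0.54006487]
tcp in seat [ 1.52477575  0.19366823 86.96437719]
[[247.8 210.8]
 [264.3 210.9]
 [248.  190.7]
 [264.1 190.7]
 [256.1 163.7]
 [256.1 145.8]]
[[22 23 23 ... 45 43 44]
 [19 29 27 ... 40 43 47]
 [24 19 28 ... 41 43 44]
 ...
 [21 26 17 ... 25 24 24]
 [22 16 29 ... 26 22 26]
 [22 29 25 ... 27 22 29]]
```

View pics/c5.png

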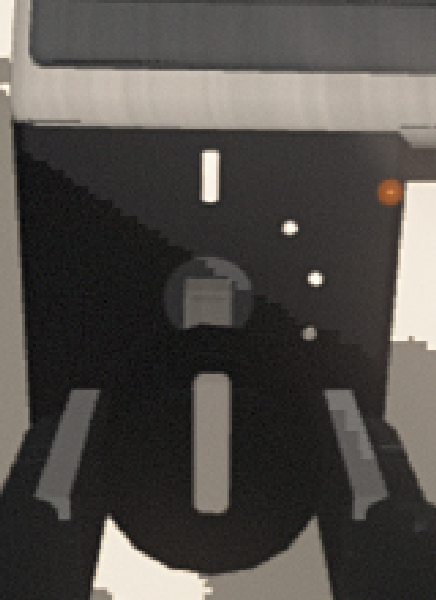

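The closer view shows the shaft at about columns 247–265, rows 192–209, with its lower part just hidden by the knob. The off mark is at column 256.8, rows 145–164.

Run:
```python
from fit import *
g=dict(np.load('w4.npz')); s=pickle.load(open('w4.pkl','rb')); im=g['img'].mean(2)
np.set_printoptions(linewidth=250)
print(im[200:208,240:275].mean(0).astype(int)); print(im[184:214,252:260].mean(1).astype(int))
print(im[149:162,250:264].mean(0).astype(int)); print(im[140:170,255:258].mean(1).astype(int))
print(im[235:260,245:270].mean(0).astype(int)); print(im[292:306,256].astype(int))
Rt=R.from_euler('xyz',s['tcp_rot']).as_matrix()
print(proj(g,s['eef_pos']+np.array([[10.,0,-5.5],[-20,0,-2.5]])@Rt.T,s))
```

```text
[32 41 45 47 47 44 46 77 97 96 94 94 93 94 98 98 97 97 96 95 96 97 97 96 81 54 46 47 47 49 47 41 34 28 27]
[76 70 71 69 56 55 52 55 88 88 88 88 93 97 90 87 92 96 97 96 96 97 97 97 81 28 18 24 23 21]
[ 48  46  41  71 195 245 243 242 242 187  73  42  47  50]
[ 52  50  51  46  73 172 250 248 245 245 245 244 245 244 244 243 244 243 242 242 242 244 248 225  74  35  45  46  47  43]
[ 24  25  25  22  23  56 108 132 132 132 133 132 132 132 133 133 133 132 113  66  25  23  24  25  25]
[ 35  35  35  44  36  39  37  37  66 117 135 130 132 218]
[[258.92742818 249.56407466]
 [258.75737768 300.58634422]]
```

Run:
```python
from fit import *
g=dict(np.load('side1.npz')); im=g['img'].mean(2).astype(int); np.set_printoptions(linewidth=250)
for dz in(0,10): 
    o=np.array([542.4,8.3-dz*.167,38.8+dz]); M=seatR(-.01); print(proj(g,o+np.array([[0,0,0],[0,0,14],[-6,-6,10],[0,33,1],[-50,-45,0],[50,-45,0]])@M.T).round(1))
print(im[186:222,244:276])
```

```text
[[253.3 204.5]
 [255.3 201.7]
 [256.4 204.4]
 [244.5 200.6]
 [265.5 219.8]
 [264.9 199.5]]
[[253.8 202.2]
 [255.9 199.4]
 [256.9 202.1]
 [245.  198.3]
 [266.1 217.5]
 [265.5 197.3]]
[[111 114 114 ... 130 132 129]
 [111 118 111 ... 129 129 128]
 [113 112 113 ... 129 130 128]
 ...
 [106  88  59 ... 130 129 130]
 [105  86  53 ... 131 129 131]
 [103  84  55 ... 130 130 131]]
```

Run:
```python
from fit import *
import sys; np.set_printoptions(linewidth=250,threshold=sys.maxsize)
g=dict(np.load('side1.npz')); im=g['img'].mean(2).astype(int); print(im[186:224,246:274])
# joint fit of w3,w4 without panel edges
V=[(dict(np.load(f'{k}.npz')),pickle.load(open(f'{k}.pkl','rb'))) for k in('w3','w4')]
P=np.array([[-6,-6,10],[6,-6,10],[0,27,1],[0,40,1]])
def res(p):
    M=seatR(p[3]);W=p[:3]+P@M.T
    a=proj(V[0][0],W,V[0][1])-[[251.7,195.9],[265.3,195.9],[259,157.5],[259,142.5]]
    b=proj(V[1][0],W,V[1][1])-[[246.9,0],[264.35,0],[256.5,163.55],[256.5,144.75]]; b[:2,1]=0
    return np.r_[a.ravel(),b.ravel()]
r=least_squares(res,[542,8,45,0]); print(r.x,r.fun.round(2),np.sqrt(np.diag(np.linalg.inv(r.jac.T@r.jac)))*.4)
for z in (39,42,45,48,51,54):
    q=least_squares(lambda p:res([p[0],p[1],z,p[2]]),[542,8,0]); print(z,q.x,q.cost)
```

```text
[[114 115 140 184 219 232 234 234 234 233 233 234 235 235 233 235 235 235 233 234 231 223 189 151 132 129 129 130]
 [111 116 143 189 222 232 234 235 234 234 233 234 232 233 234 234 234 234 234 234 233 228 202 164 138 130 130 129]
 [113 118 148 197 225 233 234 234 235 234 235 234 234 234 234 234 234 234 234 234 234 232 220 191 158 137 130 129]
 [113 118 151 199 228 233 234 235 234 234 234 235 235 232 236 235 233 234 235 234 235 233 230 216 192 159 142 133]
 [112 121 153 204 227 233 234 235 234 234 234 235 234 234 235 236 234 234 235 234 234 234 234 230 219 196 173 152]
 [113 122 145 191 217 229 232 233 235 234 233 235 234 234 234 235 233 234 234 235 234 234 233 234 231 225 213 193]
 [115 113 123 146 179 206 223 229 232 232 234 234 235 234 235 234 234 235 235 234 235 234 234 234 233 232 229 223]
 [111 108 101  97 120 148 179 200 218 223 228 234 234 234 233 235 235 235 235 234 234 234 234 234 235 234 233 232]
 [112 106  89  69  62  83 112 135 158 183 206 222 229 233 233 233 233 234 235 235 233 234 234 234 234 234 234 233]
 [111 104  85  54  43  40  57  71  87 117 147 178 208 223 230 230
[... 3213 characters left out ...]
 87  80  76  77  81  93 108 124 131 129 130 130 131 131]]
[ 5.41908761e+02  6.71860981e+00  4.61881777e+01 -1.31104339e-02] [ 0.02  0.02 -0.05  0.19 -0.03 -0.21  0.17  0.1   0.23  0.   -0.13  0.   -0.2  -0.17  0.02  0.08] [0.12170281 0.44682208 1.7523621  0.00540771]
39 [ 5.41914528e+02  8.46537398e+00 -1.33014403e-02] 1.400843878343836
42 [ 5.41912070e+02  7.73679181e+00 -1.32228113e-02] 0.5734084626231436
45 [ 5.41909685e+02  7.00759226e+00 -1.31426217e-02] 0.16859494990782686
48 [ 5.41907375e+02  6.27774992e+00 -1.30608684e-02] 0.21894058188834672
51 [ 5.41905144e+02  5.54723814e+00 -1.29774776e-02] 0.7595035598517499
54 [ 5.41902994e+02  4.81602877e+00 -1.28924555e-02] 1.8280843533309656
```

Emit:
send_rows(
  moves=[
    [[-0.001,0.01,-0.015,0,0.006,-0.012,-1],[0,0.0085,-0.016,0,0,0,-1],[0,0,0,0,0,0,-1],[0,0,0,0,0,0,-1],[0,0,0,0,0,0,-1],[0,0,0,0,0,0,-1]],
  ],
  grip_force=70,
)

```text
clock: 5.55
eef_pos: [542.3, -14.2, 84.2]
tcp_rot: [-3.136, -0.488, 1.555]
contact_force: [-0.1, 0.0, -1.0]
opening: 0.436
grasp_force: 70.1
```

```bash
cat >> fit.py <<'E'
def where(o=(542.9,6.7,46.2),yaw=-.013):
    s=sense(); M=seatR(yaw); Rt=R.from_euler('xyz',s['tcp_rot']).as_matrix()
    print('seat coords',(M.T@(s['eef_pos']-np.array(o))).round(2),'rot',R.from_matrix(M.T@Rt@R.from_euler('xyz',[np.pi,0,np.pi/2]).as_matrix().T).as_rotvec().round(4),'F',(M.T@s['contact_force']).round(1),'T',s['wrist_torque'].round(2),'pos',s['eef_pos'].round(1),s['clock'])
E
python3 -c "
from fit import *
where(); where()"
```

```text
seat coords [-0.36 -0.62 43.35] rot [-0.0002  0.0042 -0.0025] F [-0.1 -0.4 -0.9] T [-0.29 -0.02  0.09] pos [542.3 -14.2  84.2] 5.55
seat coords [-0.36 -0.62 43.35] rot [-0.0002  0.0042 -0.0025] F [-0.1 -0.4 -0.9] T [-0.29 -0.02  0.09] pos [542.3 -14.2  84.2] 5.55
```

Emit:
send_rows(
  moves=[
    [[0.0003,0.0005,0.0003,0,0,0,-1],[0,0.0009,-0.0018,0,0,0,-1],[0,0.0009,-0.0018,0,0,0,-1],[0,0.0009,-0.0018,0,0,0,-1],[0,0.0009,-0.0018,0,0,0,-1],[0,0,0,0,0,0,-1],[0,0,0,0,0,0,-1]],
  ],
)

```text
clock: 6.25
eef_pos: [541.8, -9.4, 76.3]
tcp_rot: [-3.134, -0.489, 1.554]
contact_force: [-0.5, -0.0, -0.4]
opening: 0.441
grasp_force: 70.1
```

```bash
python3 -c "
from fit import *
where()"
```

```text
seat coords [-0.86 -0.15 34.13] rot [ 0.0003  0.006  -0.0029] F [-0.5 -0.2 -0.4] T [-0.21 -0.03  0.03] pos [541.8  -9.4  76.3] 6.25
```

Emit:
send_rows(
  moves=[
    [[0.0007,0.0003,-0.0006,0,0,0,-1],[0,0.0009,-0.0018,0,0,0,-1],[0,0.0009,-0.0018,0,0,0,-1],[0,0,0,0,0,0,-1]],
  ],
)

```text
clock: 6.65
eef_pos: [542.5, -7.1, 72.0]
tcp_rot: [-3.134, -0.489, 1.554]
contact_force: [0.5, 1.8, -0.3]
opening: 0.446
grasp_force: 70.3
```

```bash
python3 -c "
from fit import *
where()"
```

```text
seat coords [-0.2  -0.04 29.29] rot [ 0.0008  0.006  -0.0031] F [ 0.5  1.4 -1.1] T [ 0.15 -0.14 -0.03] pos [542.5  -7.1  72. ] 6.65
```

Emit:
send_rows(
  moves=[
    [[0,0.0009,-0.0018,0,0,0,-1],[0,0.0009,-0.0018,0,0,0,-1],[0,0.0005,-0.0009,0,0,0,-1],[0,0,0,0,0,0,-1]],
  ],
)

```text
clock: 7.05
eef_pos: [542.5, -4.8, 67.6]
tcp_rot: [-3.134, -0.489, 1.554]
contact_force: [0.5, 3.7, 1.5]
opening: 0.44
grasp_force: 70.3
```

```bash
python3 -c "
from fit import *
where()"
```

```text
seat coords [-0.26 -0.1  24.32] rot [ 0.0008  0.0061 -0.0031] F [ 0.4  4.  -0.4] T [ 0.52 -0.11 -0.07] pos [542.5  -4.8  67.6] 7.05
```

Emit:
send_rows(
  moves=[
    [[0,0.0007,-0.0007,0,0,0,-1],[0,0.0005,-0.0009,0,0,0,-1],[0,0.0005,-0.0009,0,0,0,-1],[0,0,0,0,0,0,-1]],
  ],
)

```text
clock: 7.45
eef_pos: [542.6, -4.0, 66.6]
tcp_rot: [-3.135, -0.489, 1.556]
contact_force: [-6.3, -4.7, 20.7]
opening: 0.439
grasp_force: 72.6
```

```bash
python3 -c "
from fit import *
where()"
```

```text
seat coords [-0.14  0.13 23.03] rot [ 0.0005  0.0055 -0.0019] F [-6.2  5.5 20.5] T [0.53 0.86 0.38] pos [542.6  -4.   66.6] 7.45
```

Emit:
send_rows(
  moves=[
    [[0.0003,0.0004,-0.001,0,0,0,-1],[0,0.0004,-0.001,0,0,0,-1],[0,0,0,0,0,0,-1]],
  ],
)

```text
clock: 7.75
eef_pos: [542.7, -3.8, 66.4]
tcp_rot: [-3.136, -0.49, 1.557]
contact_force: [-16.4, -15.3, 44.8]
opening: 0.44
grasp_force: 75.1
```

```bash
python3 -c "
from fit import *
where()"
```

```text
seat coords [-0.09  0.17 22.79] rot [ 0.0011  0.0056 -0.0008] F [-16.2   7.3  46.9] T [0.92 2.24 1.14] pos [542.7  -3.8  66.4] 7.75
```

Emit:
send_rows(
  moves=[
    [[-0.0003,-0.001,0.0022,0,0,0,-1],[0,0,0,0,0,0,-1],[0,0,0,0,0,0,0.4],[0,0,0,0,0,0,0.4],[0,0,0,0,0,0,0.4],[0,0,0,0,0,0,0.4]],
  ],
)

```text
clock: 8.35
eef_pos: [542.5, -3.7, 65.0]
tcp_rot: [-3.134, -0.489, 1.554]
contact_force: [-0.3, 0.0, -0.5]
opening: 0.698
grasp_force: 0.0
```

Emit:
send_rows(
  moves=[
    [[0,-0.004,0.008,0,0,0,0.4],[0,-0.014,0.026,0,0,0,0.4],[0,-0.02,0.04,0,0,0,0.4],[0,-0.02,0.04,0,0,0,0.4],[0,0,0,0,0,0,0.4],[0,0,0,0,0,0,0.4]],
  ],
)

```text
clock: 8.95
eef_pos: [543.1, -62.4, 180.4]
tcp_rot: [-3.137, -0.488, 1.555]
contact_force: [0.2, 0.3, -1.1]
opening: 0.703
grasp_force: 0.0
```

Run:
```python
from fit import *
where(); s=sense(); g=save('wrist','w5'); pickle.dump(s,open('w5.pkl','wb'))
cv2.imwrite('pics/c6.png',cv2.resize(cv2.imread('pics/w5.png')[60:300,140:400],(650,600)))
```

```text
seat coords [  1.07   2.02 150.97] rot [-0.0009  0.0033 -0.0026] F [ 0.2 -0.2 -1.1] T [-0.25 -0.02 -0.  ] pos [543.1 -62.4 180.4] 8.95
```

View pics/c6.png

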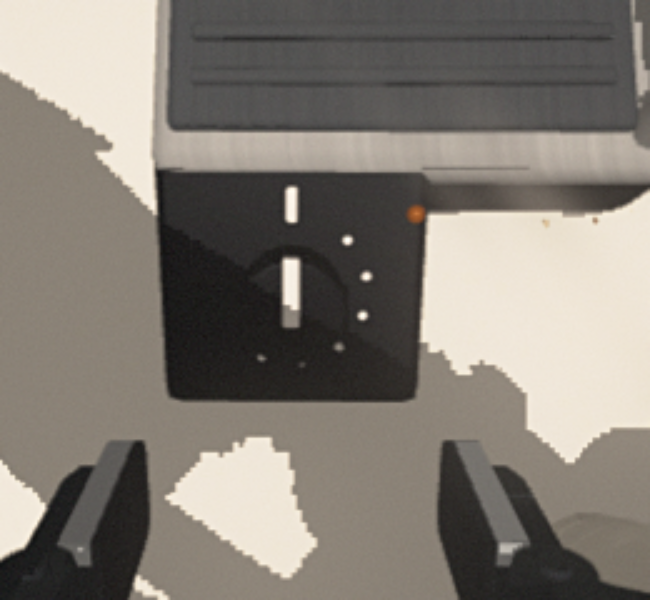

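The knob sits home with its rib in line with the off mark (both at crop column 291). Next I'll locate the lid bar.

Run:
```python
from fit import *
import sys; np.set_printoptions(linewidth=250,threshold=sys.maxsize)
t=dict(np.load('top0.npz')); d=dict(np.load('side0.npz'))
def tri(u,v):
    (o1,a),(o2,b)=ray(t,u),ray(d,v); a/=np.linalg.norm(a);b/=np.linalg.norm(b)
    k=np.linalg.lstsq(np.c_[a,-b],o2-o1,rcond=None)[0]; p,q=o1+a*k[0],o2+b*k[1]; return ((p+q)/2).round(1),np.linalg.norm(p-q).round(1)
print(tri((207,130.5),(206,117)))
print(d['img'].mean(2).astype(int)[108:136,200:208]); print(t['img'].mean(2).astype(int)[122:156,202:210])
print(d['img'].mean(2).astype(int)[117,176:236]); print(t['img'].mean(2).astype(int)[130,166:252])
```

```text
(array([665.9, 157.4, 292.9]), np.float64(0.4))
[[105 102 104 106 102 102 105 105]
 [103 101 102 101 103 103 102 107]
 [107 102 103 104 102 104 102 103]
 [102 100 103 100  99 101 104 101]
 [ 86  88  90  90  92  91  92  94]
 [ 68  66  68  71  72  73  74  74]
 [ 42  45  45  42  47  48  48  51]
 [ 32  34  31  39  35  32  30  36]
 [ 26  31  29  29  29  28  27  28]
 [ 34  32  32  35  36  36  31  32]
 [ 54  56  56  58  57  60  57  53]
 [ 83  82  83  84  88  82  82  81]
 [109 112 112 111 110 113 113 113]
 [131 132 130 132 132 131 130 129]
 [126 130 130 127 131 128 125 129]
 [106 110 108 107 106 107 108 109]
 [ 81  86  82  82  79  80  83  88]
 [ 62  61  67  59  60  61  59  65]
 [ 57  59  53  56  57  57  58  58]
 [ 59  62  59  61  57  58  55  61]
 [ 55  57  54  57  54  57  54  58]
 [ 57  59  52  50  52  48  52  49]
 [ 50  51  47  45  47  49  50  47]
 [ 47  50  46  42  43  47  49  45]
 [ 49  43  48  44  43  45  42  47]
 [ 46  47  46  48  44  45  50  41]
 [ 46  46  46  44  48  48  46  43]
 [ 45  50  47  48  45  45  47  47]]
[[104 103 105 104 104 104 104 103]
 [105 104 104 103 103 104 105 104]
 
[... 1008 characters left out ...]
 109]
 [ 80  83  80  78  78  79  85  85]
 [ 75  77  75  76  77  74  75  74]
 [ 74  78  74  76  78  69  73  73]]
[104 103 104  99 101  92  72  59  55  53  41  37  36  37  37  37  40  37  34  32  27  35  38  30  34  32  32  35  36  36  31  32  28  32  31  33  27  25  30  36  36  30  37  36  28  27  37  39  45  57  61  65  71  92 103 105 106 105 104 107]
[103 104 103 104 103 113 126 134 137 136 137 139 135 102  74  66  67  64  49  35  35  38  34  36  37  37  37  38  39  36  37  35  34  37  37  40  38  38  39  41  40  41  40  40  39  41  43  40  44  44  43  46  44  45  46  45  46  46  45  52  65  74
  73  73  75  95 129 132 131 132 131 132 131 131 130 130 127 123 106 103 102 103 103 102 103 103]
```

Emit:
send_rows(
  moves=[
    [[0,0.01,0.04,-0.122,0,0.015,0],[0,0.02,0.03,-0.122,0,0,0],[0.005,0.024,0.02,-0.122,0,0,0],[0.005,0.024,0.02,-0.122,0,0,0],[0.005,0.024,0.02,0,-0.131,0,0],[0.005,0.024,0.02,0,-0.131,0,0],[0.005,0.024,0.02,0,-0.131,0,0],[0.005,0.024,0.01,0,-0.131,0,0],[0.005,0.024,0.01,0,-0.131,0,0],[0.005,0.021,0,0,-0.131,0,0]],
  ],
  grip_force=20,
)

```text
clock: 10.0
eef_pos: [580.9, 150.8, 368.9]
tcp_rot: [2.397, 0.002, 1.567]
contact_force: [1.6, -1.8, 0.1]
opening: 0.498
grasp_force: 0.0
```

Emit:
send_rows(
  moves=[
    [[0,0,0,0,0,0,0],[0,0,0,0,0,0,0],[0,0,0,0,0,0,0]],
  ],
)

```text
clock: 10.3
eef_pos: [582.1, 147.9, 368.5]
tcp_rot: [2.404, 0.005, 1.563]
contact_force: [-0.6, 0.2, 0.7]
opening: 0.503
grasp_force: 0.0
```

Run:
```python
from fit import *
s=sense(); g=save('wrist','w6'); pickle.dump(s,open('w6.pkl','wb'))
print(s['eef_pos'],s['tcp_rot'],s['qpos'].round(2),R.from_euler('xyz',s['tcp_rot']).as_matrix().round(3))
print(proj(g,np.array([[663,157+k,298.] for k in(-58,0,58)]),s))
```

```text
[582.11292061 147.94805102 368.52219737] [2.40367758 0.00528054 1.56341024] [ 0.39 -0.06  2.05 -0.55  0.53  0.78] [[ 0.007  0.74   0.673]
 [ 1.    -0.002 -0.009]
 [-0.005  0.673 -0.74 ]]
[[272.12577811 241.81416277]
 [273.16905667 177.68945828]
 [274.43315246 102.71437141]]
```

View pics/w6.png

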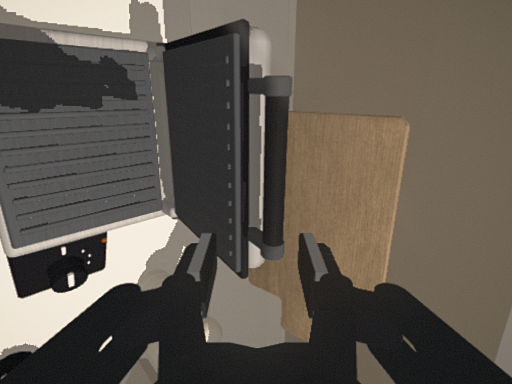

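The view shows the bar upright at about column 275 from row 95 to 240, close to my prediction. This is my last picture, since I've already viewed 11, one over the limit. From here I'll use numbers only.

Run:
```python
from fit import *
import sys; np.set_printoptions(linewidth=250,threshold=sys.maxsize)
g=dict(np.load('w6.npz')); s=pickle.load(open('w6.pkl','rb')); im=g['img'].mean(2).astype(int)
for r in(110,140,170,200,225): print(r,im[r-1:r+2,255:295].mean(0).astype(int))
Rt=R.from_euler('xyz',s['tcp_rot']).as_matrix(); T=g['T_tool_cam']
print('cam',s['eef_pos']+Rt@T[:3,3]); 
for P in([663,157,298],[665,160,299]): print('bar in tool',Rt.T@(np.array(P)-s['eef_pos']), proj(g,np.array([P]),s))
```

```text
110 [ 94  96  96  91  92 153 187 185 182 143  52  24  22  32  28  30  28  32  34  36  34  34  39  43  42  41  42  40  44  44  44  43  45  74 106 110 111 105  95  94]
140 [ 96  96  96  93  93  95 150 185 164 105  31  20  23  25  29  30  30  31  36  35  38  38  40  43  41  40  42  41  39  40  34  38  76  98  97 102 104 101  95  96]
170 [ 98  95  95  92  96 150 186 183 138  48  18  23  29  30  28  32  31  36  34  39  41  41  40  43  42  41  40  38  36  35  48  80  99 100 100  99  99 100 105 105]
200 [ 95  95  92  95 153 189 184 148  76  22  23  26  30  29  31  32  35  36  37  40  41  42  41  39  38  39  35  36  38  75 103 101 100 104 103  98  98 102 106 103]
225 [ 96  95  96  96  96 133 171 136  39  20  26  31  32  29  33  34  36  38  39  43  45  39  40  41  41  37  36  36  78 104 101  96  94  90  95 100 101 100 101 101]
cam [497.34653435 229.06924936 461.05454136]
bar in tool [ 10.02139497  12.38640776 106.50909004] [[273.16905667 177.68945828]]
bar in tool [ 13.03076263  14.5331658  107.08799956] [[275.87667565 173.88397937]]
```

Emit:
send_rows(
  moves=[
    [[0.01,0.005,0.009,0,0,0,0],[0.014,0.005,-0.015,0,0,0,0],[0.014,0,-0.015,0,0,0,0],[0.013,0,-0.014,0,0,0,0],[0,0,0,0,0,0,0],[0,0,0,0,0,0,0],[0,0,0,0,0,0,0]],
  ],
)

```text
clock: 11.05
eef_pos: [633.1, 157.8, 334.9]
tcp_rot: [2.4, 0.004, 1.562]
contact_force: [-0.3, 0.6, 0.8]
opening: 0.498
grasp_force: 0.0
```

```bash
cat > bar.py <<'E'
from fit import *
import sys; np.set_printoptions(linewidth=250,threshold=sys.maxsize)
s=sense(); g=grab_frame('wrist'); im=g['img'].mean(2); cv2.imwrite('pics/bar.png',g['img'][:,:,::-1])
Rt=R.from_euler('xyz',s['tcp_rot']).as_matrix(); print(s['eef_pos'].round(1),s['tcp_rot'].round(3),s['contact_force'].round(1))
b=np.array([664,158.5,299]); print('bar in tool',Rt.T@(b-s['eef_pos']),proj(g,np.array([b]),s))
for r in range(110,260,20): print(r,im[r-1:r+2,230:320].mean(0).astype(int))
E
python3 bar.py
```

```text
[633.1 157.8 334.9] [2.4   0.004 1.562] [-0.3  0.6  0.8]
bar in tool [ 1.09633819 -1.45931027 47.339612  ] [[255.60796326 218.54863278]]
110 [ 51  51  51  52  51  53  52  51  52  55  57  58  63  66  68  70  73  78  80  81  84  85  86  88  90  94  94  96  97  96  98  99  97  97  98  98  98  97  96  96  92  93  89  87  96 129 147 145 145 142 144 146 147 144 145 146 138 123 115 115 115 115
 115 114 114 116 116 116 115 113 115 116 116 116 115 115 115 116 116 117 116 115 115 115 116 115 114 115 114 115]
130 [109 108 109 109 107 103 107 172 214 176  89  29  22  29  28  30  30  33  33  36  36  38  40  41  37  40  44  45  45  45  48  45  45  50  46  48  46  46  45  41  45  91 120 117 113 115 118 119 115 112 111 114 116 114 113 116 121 117 114 115 116 121
 121 116 112 113 117 118 120 119 115 115 118 121 118 117 116 117 120 123 123 123 120 115 118 119 117 118 123 125]
150 [110 110 110 107 107 103 108 171 215 177  90  28  21  30  31  31  31  32  33  34  36  38  39  39  40  41  42  44  44  43  42  45  47  47  46  47  46  43  43  41  54  94 116 112 110 114 113 109 106 109 112 111 107 109 113 114 
[... 1272 characters left out ...]
108 108 112  94  52  26  30  30  32  32  33  35  35  37  35  34  38  38  32  34  33  31  32  33  31  31  33  40  41  42  40  53  89 112 110 110 112 117 115 110 110 116 115 111 113 115 112 110 111 111 114 112 115 117 114
 117 121 116 116 117 117 116 115 114 116 114 116 118 118 120 120 119 121 123 122 117 116 123 125 121 119 126 122]
250 [109 109 110 108 107 107 108 108 109 112  94  51  26  30  32  29  33  34  33  35  38  39  39  42  43  43  44  44  44  44  44  45  42  43  42  41  38  39  84 109 107 108 105 108 106 110 116 115 112 108 109 108 108 111 113 109 111 115 116 114 112 121
 119 116 115 112 118 118  89  41  34  40  40  41  41  40  40  44  75 102 108 108 107 108 106 107 106 108 106  86]
```

Emit:
send_rows(
  moves=[
    [[0.009,0,-0.011,0,0,0,0],[0.01,0,-0.011,0,0,0,0],[0.009,0,-0.011,0,0,0,0],[0,0,0,0,0,0,0],[0,0,0,0,0,0,0],[0,0,0,0,0,0,0]],
  ],
)

```text
clock: 11.7
eef_pos: [661.0, 158.2, 301.1]
tcp_rot: [2.401, 0.005, 1.563]
contact_force: [-0.6, 0.6, 1.1]
opening: 0.505
grasp_force: 0.0
```

Emit:
send_rows(
  moves=[
    [[0,0,0,0,0,0,-1],[0,0,0,0,0,0,-1],[0,0,0,0,0,0,-1],[0,0,0,0,0,0,-1],[0,0,0,0,0,0,-1],[0,0,0,0,0,0,-1]],
  ],
  grip_force=20,
)

```text
clock: 12.3
eef_pos: [661.2, 158.4, 301.7]
tcp_rot: [2.4, 0.004, 1.563]
contact_force: [-0.8, -0.3, 4.2]
opening: 0.197
grasp_force: 21.2
```

Run:
```python
from fit import *
s=sense(); print(s['eef_pos'],s['contact_force'],s['opening'],s['grasp_force'],s['qpos'].round(2))
b=np.array([664,158.5,299.])
# hinge: raised angle a unknown ~1.4 ; hinge z=90
from scipy.optimize import brentq
a=1.4
a=brentq(lambda a:210*np.sin(a)+12*np.cos(a)-(b[2]-90),0.9,1.514); print('a',a)
for a in(1.35,1.4,1.45): print(a,'hinge x',b[0]+210*np.cos(a)-12*np.sin(a),'z',90+210*np.sin(a)+12*np.cos(a))
```

```text
[661.24357211 158.35009219 301.6994024 ] [-0.75873701 -0.28368072  4.21313163] 0.19686143112909127 21.167477667331696 [ 0.35  0.15  1.99 -0.7   0.38  0.92]
a 1.4006702753794846
1.35 hinge x 698.2827239956189 z 297.5299853887149
1.4 hinge x 687.867703249189 z 298.98404901237956
1.45 hinge x 677.3930256746959 z 299.915761350302
```

```bash
cat > arc.py <<'E'
from fit import *
def arc(a0,a1,n,r=0):
    a=np.linspace(a0,a1,n+1); c=np.c_[-(210+r)*np.cos(a)+12*np.sin(a),(210+r)*np.sin(a)+12*np.cos(a)]; print((np.diff(c,axis=0)/1000).round(4).tolist())
def st():
    s=sense(); a=s['eef_pos']; f=s['contact_force']; print(s['clock'],a.round(1),f.round(1),s['opening'].round(3),s['grasp_force'].round(1),s['wrist_torque'].round(2))
E
python3 -c "
from arc import *
arc(1.4,1.2,10)"
```

```text
[[-0.0042, -0.0005], [-0.0042, -0.0006], [-0.0042, -0.0007], [-0.0041, -0.0008], [-0.0041, -0.0009], [-0.0041, -0.0009], [-0.0041, -0.001], [-0.0041, -0.0011], [-0.004, -0.0012], [-0.004, -0.0013]]
```

Emit:
send_rows(
  moves=[
    [[-0.0042,0,-0.0005,0,0,0,-1],[-0.0042,0,-0.0006,0,0,0,-1],[-0.0042,0,-0.0007,0,0,0,-1],[-0.0041,0,-0.0008,0,0,0,-1],[-0.0041,0,-0.0009,0,0,0,-1]],
  ],
)

```text
clock: 12.8
eef_pos: [640.7, 158.7, 299.0]
tcp_rot: [2.398, 0.004, 1.564]
contact_force: [-0.2, -0.2, 8.0]
opening: 0.201
grasp_force: 21.3
```

```bash
python3 -c "
from arc import *
st();arc(1.3,1.1,7)"
```

```text
Traceback (most recent call last):
  File "arc.py", line 5, in st
    s=sense(); a=s['eef_pos']; f=s['contact_force']; print(s['clock'],a.round(1),f.round(1),s['opening'].round(3),s['grasp_force'].round(1),s['wrist_torque'].round(2))
                                                                                            ^^^^^^^^^^^^^^^^^^
AttributeError: 'float' object has no attribute 'round'
```

```bash
sed -i "s/s\['opening'\].round(3),s\['grasp_force'\].round(1)/s['opening'],s['grasp_force']/" arc.py; python3 -c "
from arc import *
st();arc(1.3,1.1,8)"
```

```text
12.8 [640.7 158.7 299. ] [-0.2 -0.2  8. ] 0.20114232587929645 21.308606564998627 [ 0.05 -0.81 -0.03]
[[-0.0051, -0.0012], [-0.0051, -0.0013], [-0.0051, -0.0014], [-0.005, -0.0016], [-0.005, -0.0017], [-0.0049, -0.0018], [-0.0049, -0.0019], [-0.0048, -0.0021]]
```

Emit:
send_rows(
  moves=[
    [[-0.0051,0,-0.0009,0,0,0,-1],[-0.0051,0,-0.001,0,0,0,-1],[-0.0051,0,-0.0012,0,0,0,-1],[-0.005,0,-0.0016,0,0,0,-1],[-0.005,0,-0.0017,0,0,0,-1],[-0.0049,0,-0.0018,0,0,0,-1],[-0.0049,0,-0.0019,0,0,0,-1],[-0.0048,0,-0.0021,0,0,0,-1]],
  ],
)

```text
clock: 13.6
eef_pos: [600.1, 159.3, 285.8]
tcp_rot: [2.399, 0.003, 1.565]
contact_force: [-0.0, 6.6, 2.3]
opening: 0.199
grasp_force: 21.7
```

```bash
python3 -c "
from arc import *
st();arc(1.1,.9,8)"
```

```text
13.6 [600.1 159.3 285.8] [-0.   6.6  2.3] 0.1993438686838301 21.660562455654144 [ 0.84 -0.16  0.51]
[[-0.0048, -0.0022], [-0.0047, -0.0023], [-0.0047, -0.0024], [-0.0046, -0.0025], [-0.0045, -0.0026], [-0.0045, -0.0028], [-0.0044, -0.0029], [-0.0043, -0.003]]
```

Emit:
send_rows(
  moves=[
    [[-0.0048,0.0004,-0.0022,0,0,0,-1],[-0.0047,0.0003,-0.0023,0,0,0,-1],[-0.0047,0.0002,-0.0024,0,0,0,-1],[-0.0046,0.0001,-0.0025,0,0,0,-1],[-0.0045,0.0001,-0.0026,0,0,0,-1],[-0.0045,0.0001,-0.0028,0,0,0,-1],[-0.0044,0.0001,-0.0029,0,0,0,-1],[-0.0043,0.0001,-0.003,0,0,0,-1]],
  ],
)

```text
clock: 14.4
eef_pos: [563.2, 160.0, 264.0]
tcp_rot: [2.401, 0.004, 1.564]
contact_force: [-0.4, 6.8, 2.8]
opening: 0.199
grasp_force: 22.6
```

```bash
python3 -c "
from arc import *
st();arc(.9,.7,8)"
```

```text
14.4 [563.2 160.  264. ] [-0.4  6.8  2.8] 0.1993728459237944 22.58915662765503 [ 0.79 -0.11  0.47]
[[-0.0043, -0.0031], [-0.0042, -0.0032], [-0.0041, -0.0033], [-0.004, -0.0034], [-0.0039, -0.0035], [-0.0038, -0.0036], [-0.0038, -0.0037], [-0.0037, -0.0038]]
```

Emit:
send_rows(
  moves=[
    [[-0.0043,0.0003,-0.0031,0,0,0,-1],[-0.0042,0.0002,-0.0032,0,0,0,-1],[-0.0041,0.0001,-0.0033,0,0,0,-1],[-0.004,0.0001,-0.0034,0,0,0,-1],[-0.0039,0.0001,-0.0035,0,0,0,-1],[-0.0038,0.0001,-0.0036,0,0,0,-1],[-0.0038,0.0001,-0.0037,0,0,0,-1],[-0.0037,0.0001,-0.0038,0,0,0,-1]],
  ],
)

```text
clock: 15.2
eef_pos: [531.4, 160.3, 236.5]
tcp_rot: [2.401, 0.005, 1.563]
contact_force: [4.3, 2.7, -2.7]
opening: 0.201
grasp_force: 22.3
```

```bash
python3 -c "
from arc import *
st();arc(.7,.5,8)"
```

```text
15.2 [531.4 160.3 236.5] [ 4.3  2.7 -2.7] 0.20149094973416765 22.29444533586502 [ 0.47 -0.02  0.21]
[[-0.0036, -0.0039], [-0.0035, -0.004], [-0.0034, -0.004], [-0.0033, -0.0041], [-0.0032, -0.0042], [-0.0031, -0.0043], [-0.0029, -0.0044], [-0.0028, -0.0044]]
```

Emit:
send_rows(
  moves=[
    [[-0.0034,0,-0.004,0,0,0,-1],[-0.0034,0,-0.0041,0,0,0,-1],[-0.0033,0,-0.0041,0,0,0,-1],[-0.0032,0,-0.0042,0,0,0,-1],[-0.0031,0,-0.0043,0,0,0,-1],[-0.003,0,-0.0043,0,0,0,-1],[-0.0029,0,-0.0044,0,0,0,-1],[-0.0028,0,-0.0044,0,0,0,-1]],
  ],
)

```text
clock: 16.0
eef_pos: [507.3, 160.6, 214.0]
tcp_rot: [2.42, 0.009, 1.559]
contact_force: [18.8, -0.9, -14.1]
opening: 0.2
grasp_force: 20.2
```

```bash
python3 -c "
from arc import *
st();arc(.5,.3,8)"
```

```text
16.0 [507.3 160.6 214. ] [ 18.8  -0.9 -14.1] 0.20016234376436862 20.23643732070923 [-0.05 -0.41 -0.17]
[[-0.0027, -0.0045], [-0.0026, -0.0046], [-0.0025, -0.0046], [-0.0024, -0.0047], [-0.0023, -0.0047], [-0.0021, -0.0048], [-0.002, -0.0049], [-0.0019, -0.0049]]
```

```bash
python3 -c "
from arc import *
st(); s=sense(); print(s['qpos'].round(3),s['qvel'].round(3))"
```

```text
16.0 [507.3 160.6 214. ] [ 18.8  -0.9 -14.1] 0.20016234376436862 20.23643732070923 [-0.05 -0.41 -0.17]
[ 0.51   0.074  2.319 -1.296  0.355  1.681] [ 0.035  0.007  0.037 -0.001  0.014  0.043]
```

Emit:
send_rows(
  moves=[
    [[0,0,0,0,0.05,0,-1],[0,0,0,0,0.07,0,-1],[0,0,0,0,0.07,0,-1],[0,0,0,0,0.07,0,-1],[0,0,0,0,0,0,-1]],
  ],
)

```text
clock: 16.5
eef_pos: [507.4, 160.2, 214.7]
tcp_rot: [2.65, 0.012, 1.558]
contact_force: [-17.6, 15.1, 10.1]
opening: 0.201
grasp_force: 23.6
```

```bash
python3 -c "
from arc import *
st(); s=sense(); print(s['qpos'].round(3),s['tcp_rot'],R.from_euler('xyz',s['tcp_rot']).as_matrix().round(3))"
```

```text
16.5 [507.4 160.2 214.7] [-17.6  15.1  10.1] 0.20142288420645965 23.56078326702118 [2.21 2.04 1.04]
[ 0.434  0.08   2.177 -0.475  0.486  0.822] [2.65010178 0.01184908 1.55789265] [[ 0.013  0.882  0.472]
 [ 1.    -0.006 -0.017]
 [-0.012  0.472 -0.882]]
```

Emit:
send_rows(
  moves=[
    [[0.002,0.0007,-0.0015,0,0,0,-1],[0.001,0.0004,-0.0008,0,0,0,-1],[0,0,0,0,0,0,-1]],
  ],
)

```text
clock: 16.8
eef_pos: [506.7, 159.4, 210.1]
tcp_rot: [2.653, 0.017, 1.557]
contact_force: [-22.2, 4.2, 13.0]
opening: 0.201
grasp_force: 25.2
```

```bash
python3 -c "
from arc import *
st()"
```

```text
16.8 [506.7 159.4 210.1] [-22.2   4.2  13. ] 0.201050414835414 25.238016843795776 [0.53 2.39 0.06]
```

Emit:
send_rows(
  moves=[
    [[-0.0032,0,-0.0042,0,0.01,0,-1],[-0.003,0,-0.0044,0,0.01,0,-1],[-0.0027,0,-0.0045,0,0.01,0,-1],[-0.0024,0,-0.0047,0,0.01,0,-1],[-0.0023,0,-0.0047,0,0.01,0,-1],[-0.0021,0,-0.0048,0,0.01,0,-1]],
  ],
)

```text
clock: 17.4
eef_pos: [492.6, 159.7, 183.5]
tcp_rot: [2.71, 0.017, 1.559]
contact_force: [-7.1, 2.1, 3.2]
opening: 0.199
grasp_force: 24.6
```

```bash
python3 -c "
from arc import *
st(); s=sense(); print(s['qpos'].round(3),s['tcp_rot'].round(3)); arc(.35,.15,8)"
```

```text
17.4 [492.6 159.7 183.5] [-7.1  2.1  3.2] 0.19946097083537212 24.62753802537918 [0.41 0.83 0.  ]
[ 0.433  0.124  2.193 -0.435  0.476  0.795] [2.71  0.017 1.559]
[[-0.002, -0.0049], [-0.0019, -0.0049], [-0.0018, -0.0049], [-0.0017, -0.005], [-0.0015, -0.005], [-0.0014, -0.0051], [-0.0013, -0.0051], [-0.0011, -0.0051]]
```

Emit:
send_rows(
  moves=[
    [[-0.002,0,-0.0049,0,0.01,0,-1],[-0.0019,0,-0.0049,0,0.01,0,-1],[-0.0018,0,-0.0049,0,0.01,0,-1],[-0.0017,0,-0.005,0,0.01,0,-1],[-0.0015,0,-0.005,0,0.01,0,-1],[-0.0014,0,-0.0051,0,0.01,0,-1],[-0.0013,0,-0.0051,0,0.01,0,-1]],
  ],
)

```text
clock: 18.1
eef_pos: [480.2, 159.9, 148.3]
tcp_rot: [2.782, 0.017, 1.56]
contact_force: [-12.0, 5.8, 2.6]
opening: 0.199
grasp_force: 25.9
```

```bash
python3 -c "
from arc import *
st(); s=sense(); print(s['qpos'].round(3),s['tcp_rot'].round(3)); arc(.2,-.05,10)"
```

```text
18.1 [480.2 159.9 148.3] [-12.    5.8   2.6] 0.19919132094658423 25.922221541404724 [0.92 1.42 0.14]
[ 0.423  0.185  2.199 -0.373  0.463  0.741] [2.782 0.017 1.56 ]
[[-0.0013, -0.0051], [-0.0011, -0.0051], [-0.001, -0.0052], [-0.0009, -0.0052], [-0.0008, -0.0052], [-0.0006, -0.0052], [-0.0005, -0.0052], [-0.0004, -0.0052], [-0.0002, -0.0053], [-0.0001, -0.0053]]
```

Emit:
send_rows(
  moves=[
    [[-0.0017,0.0002,-0.0051,0,0.01,0,-1],[-0.0014,0.0002,-0.0051,0,0.01,0,-1],[-0.001,0,-0.0052,0,0.01,0,-1],[-0.0009,0,-0.0052,0,0.01,0,-1],[-0.0008,0,-0.0052,0,0.01,0,-1],[-0.0006,0,-0.0045,0,0.01,0,-1]],
  ],
)

```text
clock: 18.7
eef_pos: [474.1, 160.1, 118.2]
tcp_rot: [2.841, 0.018, 1.561]
contact_force: [-6.8, 3.1, -0.4]
opening: 0.199
grasp_force: 26.4
```

```bash
python3 -c "
from arc import *
st()"
```

```text
18.7 [474.1 160.1 118.2] [-6.8  3.1 -0.4] 0.1992537809236231 26.42872542142868 [ 0.53  0.92 -0.06]
```

Roughly 10 mm of bar travel is left, so I'll finish slowly until the stop shows in the vertical force.

Emit:
send_rows(
  moves=[
    [[-0.0005,0,-0.003,0,0,0,-1],[-0.0003,0,-0.002,0,0,0,-1],[-0.0002,0,-0.002,0,0,0,-1],[0,0,-0.0015,0,0,0,-1]],
  ],
)

```text
clock: 19.1
eef_pos: [473.1, 160.1, 109.8]
tcp_rot: [2.841, 0.018, 1.561]
contact_force: [-8.2, 3.6, 0.4]
opening: 0.201
grasp_force: 26.5
```

Emit:
send_rows(
  moves=[
    [[0,0,-0.0015,0,0,0,-1],[0,0,-0.0015,0,0,0,-1],[0,0,0,0,0,0,-1]],
  ],
)

```text
clock: 19.4
eef_pos: [472.8, 160.1, 106.6]
tcp_rot: [2.842, 0.018, 1.561]
contact_force: [-6.3, 4.2, -0.8]
opening: 0.201
grasp_force: 26.5
```

Emit:
send_rows(
  moves=[
    [[0,0,-0.0015,0,0,0,-1],[0,0,-0.0015,0,0,0,-1],[0,0,0,0,0,0,-1]],
  ],
)

```text
clock: 19.7
eef_pos: [472.6, 160.1, 103.6]
tcp_rot: [2.842, 0.018, 1.561]
contact_force: [-8.6, 5.2, -0.4]
opening: 0.2
grasp_force: 26.6
```

Emit:
send_rows(
  moves=[
    [[0,0,-0.001,0,0,0,-1],[0,0,-0.001,0,0,0,-1],[0,0,0,0,0,0,-1]],
  ],
)

```text
clock: 20.0
eef_pos: [472.5, 160.1, 101.5]
tcp_rot: [2.842, 0.018, 1.561]
contact_force: [-8.6, 6.5, -0.5]
opening: 0.206
grasp_force: 26.7
```

Emit:
send_rows(
  moves=[
    [[0,0,-0.001,0,0,0,-1],[0,0,-0.001,0,0,0,-1],[0,0,0,0,0,0,-1]],
  ],
)

```text
clock: 20.3
eef_pos: [472.4, 160.1, 99.5]
tcp_rot: [2.842, 0.018, 1.561]
contact_force: [-9.2, 5.8, -0.0]
opening: 0.205
grasp_force: 26.8
```

Emit:
send_rows(
  moves=[
    [[0,0,-0.001,0,0,0,-1],[0,0,-0.001,0,0,0,-1],[0,0,0,0,0,0,-1]],
  ],
)

```text
clock: 20.6
eef_pos: [472.3, 160.1, 97.5]
tcp_rot: [2.842, 0.018, 1.561]
contact_force: [-9.0, 6.1, -1.2]
opening: 0.201
grasp_force: 26.8
```

Emit:
send_rows(
  moves=[
    [[0,0,-0.001,0,0,0,-1],[0,0,-0.001,0,0,0,-1],[0,0,-0.001,0,0,0,-1],[0,0,0,0,0,0,-1]],
  ],
)

```text
clock: 21.0
eef_pos: [472.7, 160.0, 95.8]
tcp_rot: [2.841, 0.018, 1.561]
contact_force: [-18.5, 2.6, 23.2]
opening: 0.205
grasp_force: 29.7
```

Run:
```python
from arc import *
st(); g=grab_frame('side'); t=grab_frame('top'); np.savez('side9.npz',**g); np.savez('top9.npz',**t)
```

```text
21.0 [472.7 160.   95.8] [-18.5   2.6  23.2] 0.20507664042320814 29.703613221645355 [ 0.35  1.8  -0.08]
```

Emit:
send_rows(
  moves=[
    [[-0.001,0,-0.001,0,0,0,-1],[0,0,0,0,0,0,-1]],
  ],
)

```text
clock: 21.3
eef_pos: [472.7, 160.0, 95.7]
tcp_rot: [2.839, 0.018, 1.561]
contact_force: [-17.6, -1.6, 31.2]
opening: 0.198
grasp_force: 30.3
```

Emit:
send_rows(
  moves=[
    [[0,0,0.0012,0,0,0,-1],[0,0,0,0,0,0,-1]],
  ],
)

```text
clock: 21.5
eef_pos: [472.6, 160.0, 95.9]
tcp_rot: [2.84, 0.018, 1.561]
contact_force: [-9.8, -0.6, 12.1]
opening: 0.202
grasp_force: 28.5
```

Emit:
send_rows(
  moves=[
    [[0,0,0,0,0,0,-0.3],[0,0,0,0,0,0,-0.3],[0,0,0,0,0,0,-0.3],[0,0,0,0,0,0,-0.3]],
  ],
)

```text
clock: 21.9
eef_pos: [472.3, 160.1, 95.3]
tcp_rot: [2.841, 0.018, 1.562]
contact_force: [-8.9, 1.9, 3.5]
opening: 0.349
grasp_force: 4.3
```

```bash
python3 -c "
from arc import *
st()"
```

```text
21.9 [472.3 160.1  95.3] [-8.9  1.9  3.5] 0.34904879284216134 4.321023300290108 [0.14 1.15 0.08]
```

Emit:
send_rows(
  moves=[
    [[-0.002,0,0,0,0,0,-0.3],[-0.001,0,0,0,0,0,-0.3],[0,0,0,0,0,0,-0.3]],
  ],
)

```text
clock: 22.2
eef_pos: [471.9, 161.4, 96.5]
tcp_rot: [2.836, 0.015, 1.563]
contact_force: [-0.1, -0.4, 0.0]
opening: 0.352
grasp_force: 0.0
```

Free of contact. I'll back out along the tool axis.

Emit:
send_rows(
  moves=[
    [[-0.0015,0,0.005,0,0,0,-0.3],[-0.003,0,0.009,0,0,0,-0.3],[-0.005,0,0.015,0,0,0,-0.3]],
  ],
)

```text
clock: 22.5
eef_pos: [462.1, 161.4, 126.0]
tcp_rot: [2.837, 0.015, 1.562]
contact_force: [0.2, 0.8, 0.2]
opening: 0.353
grasp_force: 0.0
```

Emit:
send_rows(
  moves=[
    [[-0.012,0,0.035,0,0,0,-0.3],[-0.014,0,0.04,0,0,0,-0.3],[-0.014,0,0.04,0,0,0,-0.3],[-0.015,0,0.04,0,0,0,-0.3],[0,0,0,0,0,0,-0.3],[0,0,0,0,0,0,-0.3]],
  ],
)

```text
clock: 23.1
eef_pos: [407.5, 161.9, 282.3]
tcp_rot: [2.833, 0.013, 1.563]
contact_force: [-0.5, 0.7, -0.9]
opening: 0.348
grasp_force: 0.0
```

Run:
```python
from arc import *
import sys; np.set_printoptions(linewidth=250,threshold=sys.maxsize)
st(); s=sense(); g=grab_frame('wrist')
b=np.array([681-210,160,102.]); print(proj(g,np.array([b+[0,k,0] for k in(-50,0,50)]),s).round(1))
im=g['img'].mean(2).astype(int); np.savez('w9.npz',**g)
u,v=proj(g,b[None],s)[0].round().astype(int); print(u,v); print(im[v,max(u-45,0):u+45])
t=grab_frame('top'); o=np.array([542.9,6.7,45.]);M=seatR(-.013)
t0=np.load('top0.npz')['img'].astype(int); D=np.abs(t['img'].astype(int)-t0).max(2)>60
print('bystander diff px: lemon',D[238:258,364:384].sum(),'mills',D[135:170,282:345].sum(),'mug',D[228:258,122:152].sum(),'big',D[205:223,292:311].sum())
```

```text
23.1 [407.5 161.9 282.3] [-0.5  0.7 -0.9] 0.34777675530072905 0.0 [-0.03  0.18 -0.02]
[[263.  206. ]
 [263.1 163.2]
 [263.3 115.7]]
263 163
[187 188 183 183 184 186 186 184 186 183 185 183 186 184 186 184 184 184 182 185 186 190 154 101 100 103 102 101 100 101 101 101  97 103 152 196 148  46  32  35  37  42  39  39  43  41  40  39  39  36  34  34  52  90 114 122 124 126 131 123  86  54
  54  45  41  42  37  35  31  37  32  36  30  53  73  83  89  95 102 108 110 115 121 125 127 129 127 131 129 134]
bystander diff px: lemon 0 mills 0 mug 4 big 0
```

```bash
python3 -c "
from rig import sign_off
print(sign_off())"
```

```text
the job is handed in; nothing more can be done
None
```

The job is handed in at about 23 s: the knob is pressed home with its pointer on the off mark, the lid was lowered in the grip onto its stop, and the bystanders I checked (lemon, mills, mug, big knob) had not moved; I viewed 11 pictures, one over the 10 allowed.

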